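Take the chamber cover off its safety hook and close the chamber

ROBOT

A 7-joint arm with a two-finger parallel gripper is mounted at the origin on the work surface. World frame = base frame: x ahead of the robot, y to its left, z up, the work surface at z = 0. Lengths are in m, angles in rad, forces in N, time in s.
With the tool pointing down it reaches from about 0.425 to 0.925 m from the base axis. Payload 6.8 kg.
Tool frame: the origin (TCP) lies on the centre line of the jaws, within the pads' length; the fingertips stand 14 mm ahead of it and the grasp point (between the pads) lies 5 mm behind it (r.nose_length is the distance from the TCP to the fingertips, in m); z points along the fingers, y is the direction in which the jaws open and shut (so a half turn about z gives the same grasp; the last joint's range is limited). The gripper opens to 85 mm and grips with 20 to 120 N. Pads are 22 mm wide; open, the fingers measure 114 mm over their backs; the gripper's body (76 mm by 85 mm) begins 54 mm behind the grasp point. The pads swing forward as they close: fully open they stand 13 mm farther back than shut.
Start: joints at [-1.317, 0.477, 0.022, 1.555, -0.011, 1.109, -0.083], TCP at [0.239, 0.631, 0.245] pointing down, gripper open.
Joint ranges: [-2.96, 2.96], [-0.34, 2.1], [-1.41, 1.46], [0.24, 2.44], [-1.37, 4.51], [0.17, 1.92], [-2.96, 2.96]. Speed limits (rad/s): [2.39, 2.39, 3.14, 3.14, 3.14, 3.14, 3.14].

INTERFACE

Orientations are given as a rotation vector (axis times angle).
In Python, from bench import r, imaging, look_for, outline_of gives the robot as it stands. The module is installed in compiled form; this text tells all that it offers.
- The arm moves only by the tool carry_out, never from a script. Its arguments are lists of equal length, an entry for each row: "offset": the shift along the tool's x, y, z as a fraction of full scale, a list of three; "turn": the turn, a rotation vector about the tool's x, y, z as a fraction of full scale, a list of three. A call has 1 to 8 rows; each row is the pose to reach, as a shift and turn from the pose commanded when the call began, along the tool's axes at that moment; what a row does not reach only later rows make up. Full scale, the value 1, is 0.5 m for a shift and 1.5 rad for a turn. A row lasts 1/10 s, in which the tool goes at most 50 mm and 8.59 degrees, less where a joint would pass 70% of its speed; a pose out of reach is approached as far as the arm can. A call with a number of a shift or a turn outside -1 to 1 is refused whole. A call with a gripper value outside its range is refused whole. "hand" is the closure, from 0 (fully open) to 1 (shut), set as the call begins (left out, the last holds). The fingers move at their own pace and stop on an object; "force" is the grip in N (left out, the last holds). Time passes only in rows, so rows that repeat a pose let the fingers close. It gives the time, the measured TCP pose, the force and the opening at its end, in the units of the state.
- r.get_obs(): the state, without advancing time (a new reading comes with each control period).
- imaging.grab_frame(name): name is "side" or "top" or "wrist"; returns a dict with "pixels" (384x512x3 uint8, red, green, blue), "fx", "fy", "cx", "cy" (pixels), "R" (3x3) and "t" (3): a world point X has camera coordinates R X + t. Camera axes: x right, y down, z forward; pixel columns grow to the right and rows downward; lengths in m; the calibration is good to about 2 mm. The wrist camera is an equidistant fisheye: a pixel r from the principal point sees the ray r / f radians off the axis. A picture is of the moment at which its call begins. There is no depth.
- r.hand_in(): hands the job in, once; it reports no verdict.
Trained networks look in the newest picture that a camera, given by its name, has taken for a name from the list of things; names that differ only in an ending like _2 or _b are one class to them, and where a whole thing is asked for, a point or a joint stands for the part that bears it (a point fixed in the world has none). Each returns a list of dicts, best first, with "score" (0 to 1); they miss things now and then, are a little off and sometimes report something else, mostly with a low value. They report only what shows in the picture. A call takes as long as a camera call. They do not tell look-alikes from the thing itself.
- look_for(query, camera): "xyz" ([x, y, z] in m, in the coordinates of the camera as it stood for that picture, good to about 4 mm: the middle of the surface that is visible of it).
- outline_of(query, camera): "region" (384x512 bool, what is visible of it).
The state is a dict: "clock": time; "joints": joint angles; "qvel": joint speeds; "tau": joint torques, N m; "tcp_pos": TCP position; "orientation": TCP orientation; "contact_force": force on the tool from outside, world axes, zero at the start; "moment": the same for the moment, N m; "grip_width": finger opening in m.
Only numpy, scipy, OpenCV 4.12 (cv2) and the standard library are available. Lean on these libraries where they do the work, as an engineer would, in place of code of your own. Each camera call takes 0.05 s, during which the arm holds its last target. There are 200 camera calls.

TASK

Close the sample chamber: take the hanging cover by its bow handle, press the handle back against the hook's sprung safety keeper until it clears the hook's lip, and lift it off without wrenching at the hook or pushing the hook or keeper with the gripper. Then lower the cover gently onto the chamber until it sits fully home and flat, let go of it, and leave the other things where they are.

Things in the scene. Friction and masses are not known exactly. Their poses are not given: they have to be found in the camera images.
- cover: The chamber's cover, 0.4 to 0.65 kg, hanging level in the hook: a round aluminium flange 140 mm across, 10 mm thick, with a 92 mm wide, 9 mm deep spigot (chamfered foot) below and a rigid steel bow handle on top. Origin: centre of the flange's underside (the seating face), z up, y along the handle.
- handle_bar (a point): Middle of the handle's bar, on its axis, 75 mm above the cover's origin. Straight round bar, 10 mm thick, along the cover's y, 60 mm clear above the flange; legs at y = -60 and +60 mm. The hook has it by the middle (within 4 mm), so grip it about 30 mm to either side, fingers closing across the bar.
- stand: Fixed stand of the safety hook. Origin on the deck, 125 mm in front of the column; +x runs from the hook's nose to the column ('back'), z up. Yellow C-shaped hook, open at the top, 14 mm wide (keeper pin 19 mm), reaching from 11 mm below to 45 mm above its saddle. The bar lies on the saddle under the nose's lip, some mm in front of the red sprung keeper. Over 25 N between cover and hook is wrenching.
- hook_saddle (a point): Point on top of the hook's flat saddle (170 mm above the deck) where the bar starts, at the stand's x = y = 0. The bar's axis rests 5 mm above it, and the lip is 8 mm above the resting bar's top, so it cannot be lifted straight off. The bar slides back on the saddle, rubbing by its weight; raised about 4 mm first it touches neither saddle nor lip.
- hook_throat (a point): Fixed point of the stand, 18 mm above the saddle (height of the lip's underside; the lip is 5 mm thick), x = 14.5 mm, near the throat. The hook's arm is clamped within a 20 mm range, not measured, so the lip's rear edge is within 10 mm of this x. The bar passes up once 5 mm behind that edge. Raised 30 mm it is over the lip, flange still under the hook: draw it to 130 mm in front of its start before raising it more.
- hook_clamp (a point): Centre of the aluminium block on the column (36 mm cube, column 22 mm thick, 217 mm high), 175 mm above the deck. In front of it the red keeper hangs between cheeks from a pin 38 mm above the saddle. Pressed back by the bar it gives about 3 N at first, 5 to 7 N as the bar clears the lip; 2 mm farther the bar meets the cheeks' upright front edges, a hard stop: along them it passes straight up.
- chamber: The sample chamber: a stainless ring vessel 148 mm across with a short side port, screwed up and down in a fixed lock collar (162 mm across, 36 mm high, foot flange 176 mm). Origin: on the deck under its centre, z up. The vessel's rim is set anywhere from 64 to 76 mm above the deck, which is not measured: lower the cover until it is felt to sit. It may be turned any way about the vertical.
- chamber_rim (a point): Fixed point on the chamber's axis, 70 mm above the deck: the middle of the rim's range of heights. The open mouth is 99 mm wide and takes the cover's 92 mm spigot with about 3 mm to spare all round; the cover's flange then lies flat on the rim (thin black seal in it).
- bottle: Bystander: amber bottle, 60 mm across, 140 mm high; origin under its centre.
- blank: Bystander: steel blanking disc, 90 mm across, 16 mm high; origin under its centre.
- spanner: Bystander: wrench 170 mm long lying on the deck.
- beaker: Bystander: steel beaker, 70 mm across, 90 mm high; origin under its centre.
- jar: Bystander: white jar with a blue lid, 56 mm across, 55 mm high; origin under its centre.
- gasket: Bystander: copper gasket ring, 60 mm across, 6 mm thick; origin under its centre.
- driver: Bystander: screwdriver 180 mm long lying on the deck.
Mind the look-alikes: they are no part of the job. What is shaped like the cover but green is not meant.

How it is judged:
By the outcome, as a careful person would: the job done as asked, in the order asked, and still so for the second after the job is handed in, with the robot touching nothing.
It also fails if it takes over 59 s, if anything falls off the work surface, if the arm or the gripper's body presses on something with over 40 N, if the wrist force passes 120 N, or if a joint passes its speed limit or range.

## Working session

There is one attempt and no reset: what is moved stays moved. The work goes in short steps, Python scripts to look and compute and a tool call to move; the robot and the scene stay as the last step left them, time stands still between calls to the robot, and variables do not carry over. Pictures are saved under pics/ and viewed, about 8 in all and at most 12, crops included, and the job is handed in when it is done.

Besides the shell and the picture viewer there is one more tool, called after "Call:" as name(argument=value, ...), one argument or row to a line, values as JSON. carry_out: Moves the arm, as the interface text tells. Shift numbers are shares of 0.5 m and turn numbers shares of 1.5 rad, none past 1 either way. Its arguments: {"type":"object","properties":{"offset":{"type":"array","items":{"type":"array","items":{"type":"number","minimum":-1,"maximum":1}}},"turn":{"type":"array","items":{"type":"array","items":{"type":"number","minimum":-1,"maximum":1}}},"hand":{"type":"number"},"force":{"type":"number"}},"required":["offset","turn"]}

```bash
mkdir -p pics; cat > h.py <<'E'
import numpy as np, cv2
from bench import r, imaging, look_for, outline_of
from scipy.spatial.transform import Rotation as Rn
def toW(f,p): return np.array(f["R"]).T@(np.array(p)-np.array(f["t"]))
def proj(f,X):
    c=np.array(f["R"])@np.array(X)+np.array(f["t"]); return [f["fx"]*c[0]/c[2]+f["cx"],f["fy"]*c[1]/c[2]+f["cy"]]
def save(f,n,box=None,s=1):
    im=cv2.cvtColor(f["pixels"],cv2.COLOR_RGB2BGR)
    if box: im=im[box[1]:box[3],box[0]:box[2]]
    cv2.imwrite("pics/"+n,cv2.resize(im,None,fx=s,fy=s,interpolation=cv2.INTER_CUBIC))
E
cat > a.py <<'E'
from h import *
o=r.get_obs();print(o["clock"],o["tcp_pos"],o["orientation"],o["contact_force"],o["grip_width"],r.nose_length)
fs={}
for c in["side","top"]:
    f=imaging.grab_frame(c);fs[c]=f;cp=-np.array(f["R"]).T@np.array(f["t"]);print(c,cp.round(3),np.array(f["R"]).round(3).tolist(),f["fx"])
    for q in["cover","handle_bar","stand","hook_saddle","hook_throat","hook_clamp","chamber","chamber_rim"]:
        for d in look_for(q,c)[:3]:
            w=toW(f,d["xyz"]);print(c,q,round(d["score"],2),w.round(4),np.round(proj(f,w)))
im=np.vstack([fs["side"]["pixels"],fs["top"]["pixels"]])
save(fs["side"],"side0.png",s=1.5);save(fs["top"],"top0.png",s=1.5)
E
python3 a.py
```

```text
0.0 [0.23874598 0.6307709  0.244338  ] [-5.65162650e-01 -3.09013712e+00  2.80546341e-03] [-0.85597883 -0.9995076   0.2855652 ] 0.08510986588022111 0.014
side [0.105 1.256 1.037] [[-0.95, -0.311, 0.024], [-0.195, 0.532, -0.824], [0.244, -0.788, -0.566]] 445.3616268561559
side cover 0.96 [0.5053 0.2028 0.1105] [234. 236.]
side cover 0.91 [0.6605 0.0256 0.0195] [212. 217.]
side cover 0.41 [0.2689 0.1468 0.0216] [306. 261.]
side handle_bar 0.96 [0.506  0.2016 0.108 ] [234. 236.]
side handle_bar 0.46 [0.2612 0.1467 0.0202] [308. 262.]
side stand 0.67 [0.6176 0.1926 0.0739] [204. 235.]
side hook_saddle 0.91 [0.6203 0.1987 0.0778] [202. 235.]
side hook_throat 0.56 [0.6245 0.1948 0.0721] [202. 235.]
side hook_clamp 0.76 [0.617  0.1951 0.0719] [204. 236.]
side chamber 0.97 [ 0.5299 -0.173   0.0546] [261. 189.]
side chamber_rim 0.83 [ 0.532  -0.1731  0.0571] [261. 188.]
top [0.352 0.019 1.13 ] [[-0.002, -1.0, 0.003], [-0.991, 0.001, -0.137], [0.137, -0.004, -0.991]] 356.01553524522274
top cover 0.97 [0.3272 0.1498 0.0239] [210. 245.]
top cover 0.93 [ 6.496e-01 -4.000e-04  1.940e-02] [259. 143.]
top cover 0.59 [0.5054 0.1778 0.1144] [198. 183.]
top handle_bar 0.89 [0.3235 0.1446 0.0187] [212. 246.]
top handle_bar 0.8 [ 0.6545 -0.0033  0.0181] [260. 141.]
top handle_bar 0.79 [0.5063 0.1815 0.1094] [197. 183.]
top stand 0.69 [0.6232 0.1805 0.0278] [202. 150.]
top hook_saddle 0.66 [0.6258 0.1803 0.0275] [202. 149.]
top hook_throat 0.94 [0.6236 0.1793 0.0286] [202. 150.]
top hook_clamp 0.7 [0.6245 0.1784 0.0287] [203. 150.]
top chamber 0.64 [ 0.4885 -0.2053  0.0465] [326. 191.]
top chamber_rim 0.56 [ 0.4816 -0.2056  0.0414] [326. 194.]
```

View pics/side0.png

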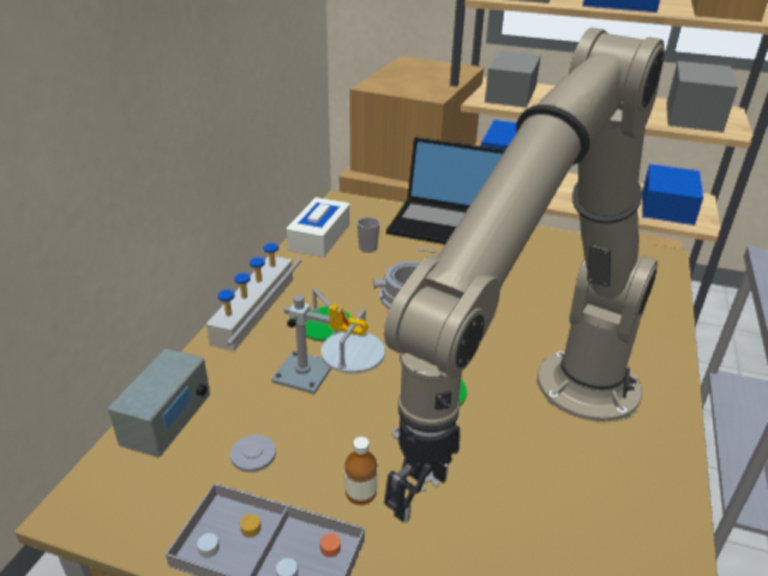

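View pics/top0.png

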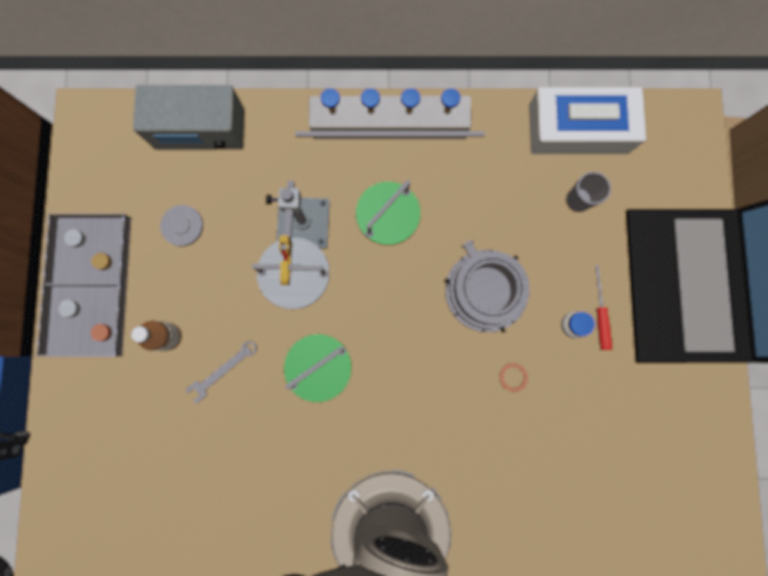

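The side view shows the cover at about (235,233) in raw pixels, hanging in the yellow hook, with the chamber at about (262,190). The top view has three candidates:
- Aluminium disc in the hook at (195,182): this is the cover.
- Green disc at (259,142): a look-alike.
- Green disc at (212,245): a look-alike.

I choose the aluminium one and check it in a close crop.

```bash
cat > b.py <<'E'
from h import *
T=imaging.grab_frame("top");S=imaging.grab_frame("side")
def crop(f,b,s): 
    im=cv2.cvtColor(f["pixels"],cv2.COLOR_RGB2BGR)[b[1]:b[3],b[0]:b[2]];return cv2.resize(im,None,fx=s,fy=s,interpolation=cv2.INTER_CUBIC)
a=crop(T,(160,115,235,215),6);b=crop(S,(175,185,265,255),6)[:400]
c=np.zeros((600,800,3),np.uint8);a=cv2.resize(a,None,fx=4/6,fy=4/6);b=crop(S,(175,180,270,260),5)
c[:a.shape[0],:a.shape[1]]=a;c[:b.shape[0],310:310+b.shape[1]]=b[:, :490];cv2.imwrite("pics/crop1.png",c)
print(proj(T,[.5,.18,.175]),proj(T,[.51,.18,.175]))
Rt=Rn.from_rotvec(r.get_obs()["orientation"]).as_matrix();print(Rt.round(3))
W=imaging.grab_frame("wrist");print((-np.array(W["R"]).T@np.array(W["t"])).round(3),(Rt.T@np.array(W["R"]).T).round(3).tolist(),W["fx"],W["cx"],W["cy"])
# triangulated networks
for q in["cover","handle_bar","chamber_rim","chamber"]:
  for c in["side","top"]:
    for d in outline_of(q,c)[:3]:
      m=d["region"];ys,xs=np.where(m);print(q,c,round(d["score"],2),m.sum(),xs.min(),xs.max(),ys.min(),ys.max(),xs.mean().round(1),ys.mean().round(1))
E
python3 b.py
```

```text
[np.float64(193.64645707178795), np.float64(181.36473707362)] [np.float64(193.72481850079393), np.float64(177.72712951820515)]
[[-0.935  0.354 -0.   ]
 [ 0.354  0.935  0.   ]
 [ 0.     0.    -1.   ]]
[0.177 0.655 0.374] [[0.0, -0.966, -0.26], [1.0, 0.0, 0.0], [0.0, -0.26, 0.966]] 297.3186396354542 253.14576710673924 188.12323998531974
cover side 0.8 1038 214 256 207 249 235.2 233.8
cover side 0.63 58 306 310 255 269 307.9 262.0
cover top 0.75 1545 169 219 160 205 195.5 183.2
cover top 0.59 1561 237 281 120 163 259.0 141.4
cover top 0.58 1585 190 234 223 267 211.8 245.3
handle_bar side 0.89 1010 213 255 207 249 234.4 233.9
handle_bar side 0.87 298 204 223 193 227 212.5 213.2
handle_bar side 0.38 52 306 310 255 270 308.0 263.2
handle_bar top 0.82 1500 237 280 120 163 258.7 141.7
handle_bar top 0.76 1570 169 219 159 205 195.9 183.4
handle_bar top 0.46 1393 177 219 121 190 198.7 148.6
chamber_rim side 0.92 423 249 277 175 204 261.9 187.5
chamber_rim top 0.61 2510 296 352 161 222 324.4 193.3
chamber side 0.92 418 249 277 175 203 262.6 186.9
chamber top 0.89 2512 297 352 161 221 324.6 193.1
chamber top 0.6 1272 178 218 122 189 199.0 149.1
```

View pics/crop1.png

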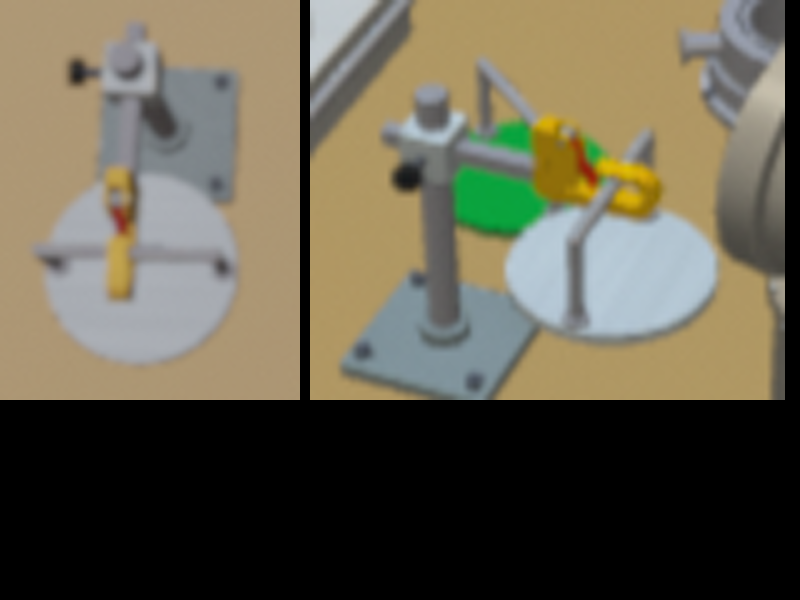

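The crop confirms it: an aluminium flange with a bow handle, its bar under the yellow lip and the red keeper behind it. Bar ends in the raw top view are about (169,177.5) and (217,179). I'll move above it for a close wrist view.

Call:
carry_out(
  offset=[
    [-0.822,-0.653,-0.102],
    [-0.822,-0.653,-0.102],
    [-0.822,-0.653,-0.102],
    [-0.822,-0.653,-0.102],
    [-0.822,-0.653,-0.102],
    [-0.822,-0.653,-0.102],
    [-0.822,-0.653,-0.102],
    [-0.822,-0.653,-0.102],
  ],
  turn=[
    [0,0,0.831],
    [0,0,0.831],
    [0,0,0.831],
    [0,0,0.831],
    [0,0,0.831],
    [0,0,0.831],
    [0,0,0.831],
    [0,0,0.831],
  ],
  hand=0,
)

```text
clock: 2.25
tcp_pos: [0.4436, 0.2876, 0.2846]
orientation: [-2.218, -2.224, -0.002]
contact_force: [0.8, 1.3, 0.7]
grip_width: 0.0853
```

Call:
carry_out(
  offset=[
    [-0.216,0.128,-0.02],
    [-0.216,0.128,-0.02],
    [-0.216,0.128,-0.02],
    [-0.216,0.128,-0.02],
    [-0.216,0.128,-0.02],
  ],
  turn=[
    [0,0,0.025],
    [0,0,0.025],
    [0,0,0.025],
    [0,0,0.025],
    [0,0,0.025],
  ],
)

```text
clock: 2.75
tcp_pos: [0.5078, 0.1819, 0.2941]
orientation: [-2.254, -2.188, -0.001]
contact_force: [-0.5, 0.6, 0.2]
grip_width: 0.0858
```

```bash
cat >> h.py <<'E'
def fproj(f,X):
    c=np.array(f["R"])@np.array(X)+np.array(f["t"]);rr=np.hypot(c[0],c[1]);th=np.arctan2(rr,c[2])
    return np.array([f["cx"]+f["fx"]*th*c[0]/rr,f["cy"]+f["fx"]*th*c[1]/rr])
def atz(f,u,v,z,fish=True):
    d=np.array([u-f["cx"],v-f["cy"]])/f["fx"]
    if fish: n=np.hypot(*d)+1e-9;ray=np.array([*(np.sin(n)*d/n),np.cos(n)])
    else: ray=np.array([*d,1])
    R=np.array(f["R"]);c=-R.T@np.array(f["t"]);w=R.T@ray;return c+w*(z-c[2])/w[2]
def st():
    o=r.get_obs();M=Rn.from_rotvec(o["orientation"]).as_matrix()
    print("t",round(o["clock"],2),"tcp",np.round(o["tcp_pos"],4),"yaw_x",np.degrees(np.arctan2(M[1,0],M[0,0])).round(2),"tilt",M[:,2].round(4),"F",np.round(o["contact_force"],2),"M",np.round(o["moment"],2),"w",round(o["grip_width"],4))
E
cat > c.py <<'E'
from h import *
st();W=imaging.grab_frame("wrist");save(W,"w1.png",s=1.5)
np.savez("w1.npz",**W)
E
python3 c.py
```

```text
t 2.75 tcp [0.5078 0.1819 0.2941] yaw_x 88.3 tilt [ 0.e+00  5.e-04 -1.e+00] F [-0.49  0.62  0.16] M [-0.    0.04 -0.04] w 0.0858
```

View pics/w1.png

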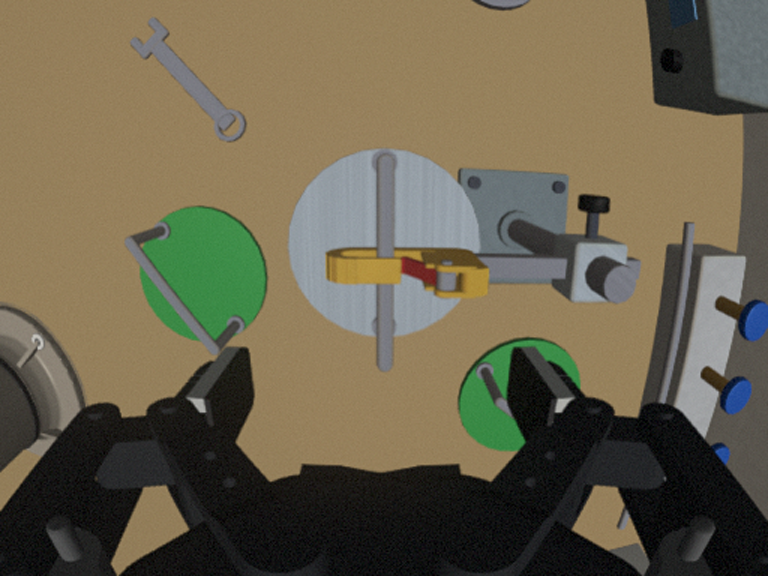

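The wrist view shows the bar running down column ~385 from (385,155) to (386,368) in 1.5x pixels. The hook lip spans columns 328–400 at row ~265, and the red keeper starts at ~400.

```bash
cat > d.py <<'E'
from h import *
W=np.load("w1.npz");save(W,"w1c.png",box=(185,90,345,250),s=3.7)
g=lambda u,v,z:atz(W,u/1.5,v/1.5,z).round(4)
a=g(385,152,.175);b=g(386,371,.175);print("bar ends",a,b,np.linalg.norm(a-b),"mid",(a+b)/2,"yaw",np.degrees(np.arctan2(a[0]-b[0],a[1]-b[1]) if a[1]>b[1] else np.arctan2(b[0]-a[0],b[1]-a[1])))
print("flange L/R/T",g(289,243,.11),g(480,243,.11),g(385,149,.11),g(385,336,.11))
print("lip rear",g(400,265,.193),"nose front",g(328,265,.193),"clamp block",g(589,270,.193),"column top",g(612,281,.217))
E
python3 d.py
```

```text
bar ends [0.5128 0.2552 0.175 ] [0.5099 0.1247 0.175 ] 0.13053221824515202 mid [0.51135 0.18995 0.175  ] yaw 1.2730300200567173
flange L/R/T [0.4426 0.1951 0.11  ] [0.5805 0.1912 0.11  ] [0.5136 0.2592 0.11  ] [0.5099 0.1219 0.11  ]
lip rear [0.5189 0.1954 0.193 ] nose front [0.4807 0.1966 0.193 ] clamp block [0.6277 0.19   0.193 ] column top [0.6301 0.1899 0.217 ]
```

View pics/w1c.png

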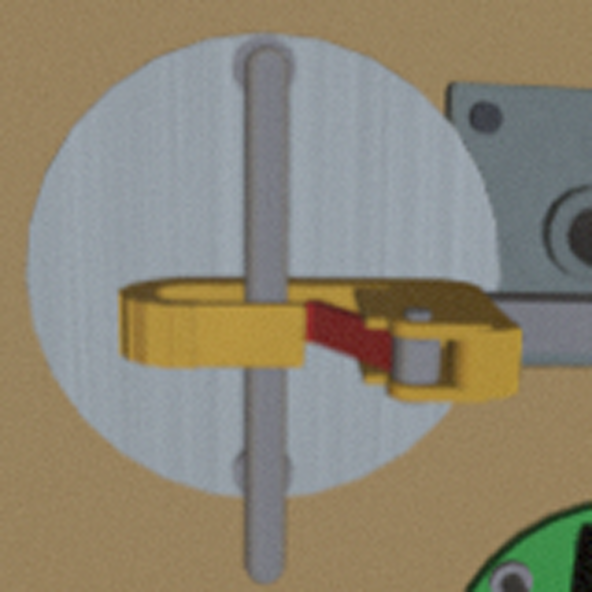

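Flange width measures 138 mm and bar length 130 mm, so the scale is right. Bar middle is (0.5114, 0.190) with yaw -1.3°, and the hook line is at y≈0.195. The lip's rear edge is about 8 mm behind the bar axis. I'll grip at y≈0.223.

Call:
carry_out(
  offset=[
    [0.082,0.006,0],
    [0.082,0.006,0.04],
    [0.082,0.006,0.1],
    [0.082,0.006,0.16],
    [0.082,0.006,0.21],
    [0.082,0.006,0.24],
    [0.082,0.006,0.248],
    [0.082,0.006,0.248],
  ],
  turn=[
    [0,0,0],
    [0,0,0],
    [0,0,0],
    [0,0,0],
    [0,0,0],
    [0,0,0],
    [0,0,0],
    [0,0,0],
  ],
  hand=0,
)

```text
clock: 3.6
tcp_pos: [0.5111, 0.224, 0.1696]
orientation: [-2.25, -2.191, 0.002]
contact_force: [0.0, 0.7, 0.5]
grip_width: 0.0855
```

```bash
cat > e.py <<'E'
from h import *
import sys
st();W=imaging.grab_frame("wrist");n=sys.argv[1];np.savez(n+".npz",**W);save(W,n+".png",s=1.5)
E
python3 e.py w2
```

```text
t 3.6 tcp [0.5111 0.224  0.1696] yaw_x 88.49 tilt [-1.2e-03 -2.0e-04 -1.0e+00] F [0.03 0.68 0.54] M [-0.02 -0.03  0.02] w 0.0855
```

View pics/w2.png

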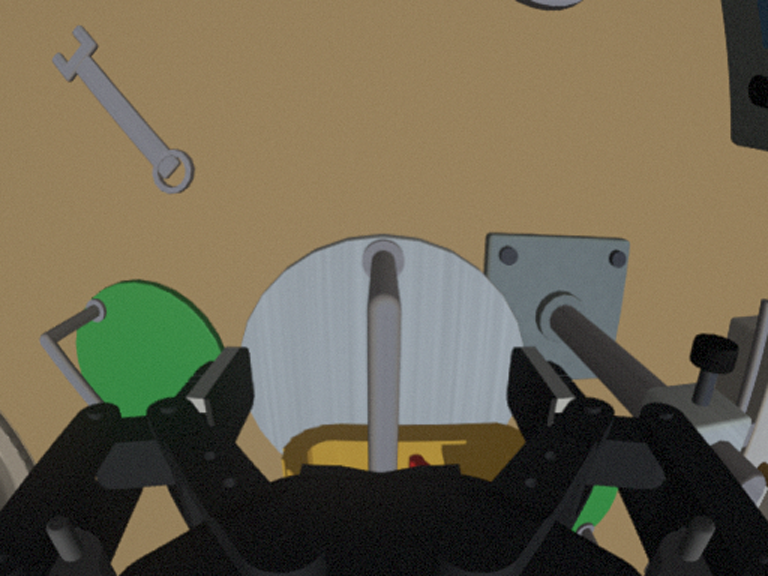

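The bar at column 385 is centred between the pads (250/512). The hook at row 430 and below is clear of the fingers. Closing.

Call:
carry_out(
  offset=[
    [0,0.002,0],
    [0,0.002,0],
    [0,0.002,0],
    [0,0.002,0],
    [0,0.002,0],
    [0,0.002,0],
    [0,0.002,0],
    [0,0.002,0],
  ],
  turn=[
    [0,0,0],
    [0,0,0],
    [0,0,0],
    [0,0,0],
    [0,0,0],
    [0,0,0],
    [0,0,0],
    [0,0,0],
  ],
  hand=1,
  force=80,
)

```text
clock: 4.45
tcp_pos: [0.5128, 0.2229, 0.1701]
orientation: [-2.253, -2.189, 0.0]
contact_force: [-1.1, 0.5, 2.6]
grip_width: 0.0072
```

```bash
python3 -c "from h import *;st()"
```

```text
t 4.45 tcp [0.5128 0.2229 0.1701] yaw_x 88.37 tilt [-4.e-04  1.e-04 -1.e+00] F [-1.07  0.46  2.56] M [-0.05  0.35 -0.05] w 0.0072
```

Call:
carry_out(
  offset=[
    [0,0,-0.001],
    [0,0,-0.003],
    [0,0,-0.005],
    [0,0,-0.007],
    [0,0,-0.008],
    [0,0,-0.008],
  ],
  turn=[
    [0,0,0],
    [0,0,0],
    [0,0,0],
    [0,0,0],
    [0,0,0],
    [0,0,0],
  ],
)

```text
clock: 5.05
tcp_pos: [0.5128, 0.2227, 0.1738]
orientation: [-2.253, -2.189, 0.001]
contact_force: [0.5, -0.7, -6.1]
grip_width: 0.0075
```

```bash
python3 -c "from h import *;st()"
```

```text
t 5.05 tcp [0.5128 0.2227 0.1738] yaw_x 88.36 tilt [-3.e-04 -2.e-04 -1.e+00] F [ 0.5  -0.74 -6.13] M [ 0.22  0.   -0.  ] w 0.0075
```

The weight reads 6.1 N and the bar is free of both saddle and lip. Now pressing back.

Call:
carry_out(
  offset=[
    [0,0.003,0],
    [0,0.006,0],
    [0,0.01,0],
    [0,0.014,0],
    [0,0.018,0],
    [0,0.02,0],
    [0,0.02,0],
  ],
  turn=[
    [0,0,0],
    [0,0,0],
    [0,0,0],
    [0,0,0],
    [0,0,0],
    [0,0,0],
    [0,0,0],
  ],
)

```text
clock: 5.75
tcp_pos: [0.523, 0.2225, 0.174]
orientation: [-2.253, -2.189, 0.0]
contact_force: [-3.9, -0.3, -6.1]
grip_width: 0.0073
```

```bash
python3 -c "from h import *;st()"
```

```text
t 5.75 tcp [0.523  0.2225 0.174 ] yaw_x 88.36 tilt [-1.e-04 -0.e+00 -1.e+00] F [-3.94 -0.27 -6.13] M [ 0.14  0.87 -0.06] w 0.0073
```

Call:
carry_out(
  offset=[
    [0,0.002,0],
    [0,0.004,0],
    [0,0.005,0],
    [0,0.006,0],
    [0,0.006,0],
  ],
  turn=[
    [0,0,0],
    [0,0,0],
    [0,0,0],
    [0,0,0],
    [0,0,0],
  ],
)

```text
clock: 6.25
tcp_pos: [0.5257, 0.2225, 0.1738]
orientation: [-2.253, -2.189, 0.001]
contact_force: [-5.9, 0.8, -6.7]
grip_width: 0.0074
```

```bash
python3 -c "from h import *;st()"
```

```text
t 6.25 tcp [0.5257 0.2225 0.1738] yaw_x 88.37 tilt [-7.e-04 -1.e-04 -1.e+00] F [-5.89  0.79 -6.66] M [ 0.34  1.02 -0.15] w 0.0074
```

Call:
carry_out(
  offset=[
    [0,0.001,0],
    [0,0.002,0],
    [0,0.002,0],
    [0,0.002,0],
  ],
  turn=[
    [0,0,0],
    [0,0,0],
    [0,0,0],
    [0,0,0],
  ],
)

```text
clock: 6.65
tcp_pos: [0.5264, 0.2224, 0.1737]
orientation: [-2.252, -2.189, 0.002]
contact_force: [-4.4, -0.5, -6.6]
grip_width: 0.0073
```

```bash
python3 -c "from h import *;st()"
```

```text
t 6.65 tcp [0.5264 0.2224 0.1737] yaw_x 88.37 tilt [-1.3e-03 -2.0e-04 -1.0e+00] F [-4.43 -0.49 -6.56] M [ 0.2   1.08 -0.15] w 0.0073
```

Call:
carry_out(
  offset=[
    [0,0.001,0],
    [0,0.002,0],
    [0,0.002,0],
    [0,0.002,0],
  ],
  turn=[
    [0,0,0],
    [0,0,0],
    [0,0,0],
    [0,0,0],
  ],
)

```text
clock: 7.05
tcp_pos: [0.5271, 0.2224, 0.1736]
orientation: [-2.252, -2.189, 0.002]
contact_force: [-5.9, 0.7, -6.4]
grip_width: 0.0074
```

```bash
python3 -c "from h import *;st()"
```

```text
t 7.05 tcp [0.5271 0.2224 0.1736] yaw_x 88.37 tilt [-1.7e-03 -3.0e-04 -1.0e+00] F [-5.92  0.73 -6.41] M [ 0.25  1.17 -0.17] w 0.0074
```

Call:
carry_out(
  offset=[
    [0,0.001,0],
    [0,0.002,0],
    [0,0.003,0],
    [0,0.003,0],
    [0,0.003,0],
  ],
  turn=[
    [0,0,0],
    [0,0,0],
    [0,0,0],
    [0,0,0],
    [0,0,0],
  ],
)

```text
clock: 7.55
tcp_pos: [0.5279, 0.2224, 0.1733]
orientation: [-2.251, -2.188, 0.004]
contact_force: [-8.5, 0.7, -5.8]
grip_width: 0.007
```

```bash
python3 -c "from h import *;st()"
```

```text
t 7.55 tcp [0.5279 0.2224 0.1733] yaw_x 88.38 tilt [-3.2e-03 -5.0e-04 -1.0e+00] F [-8.46  0.71 -5.81] M [ 0.34  1.54 -0.24] w 0.007
```

The force stepped up from ~6 N to 8.5 N, so the bar is at the cheeks and past the lip. Easing 0.5 mm and raising slowly.

Call:
carry_out(
  offset=[
    [0,-0.001,0],
    [0,-0.001,-0.004],
    [0,-0.001,-0.008],
    [0,-0.001,-0.012],
    [0,-0.001,-0.016],
    [0,-0.001,-0.02],
  ],
  turn=[
    [0,0,0],
    [0,0,0],
    [0,0,0],
    [0,0,0],
    [0,0,0],
    [0,0,0],
  ],
)

```text
clock: 8.15
tcp_pos: [0.5276, 0.2223, 0.1833]
orientation: [-2.252, -2.188, 0.004]
contact_force: [-7.2, 0.7, -7.1]
grip_width: 0.0075
```

```bash
python3 -c "from h import *;st()"
```

```text
t 8.15 tcp [0.5276 0.2223 0.1833] yaw_x 88.37 tilt [-2.9e-03 -6.0e-04 -1.0e+00] F [-7.24  0.69 -7.08] M [ 0.37  1.4  -0.18] w 0.0075
```

The bar's top is past the lip's underside with no vertical load. Continuing up to 31 mm.

Call:
carry_out(
  offset=[
    [0,0,-0.006],
    [0,0,-0.012],
    [0,0,-0.018],
    [0,0,-0.024],
    [0,0,-0.03],
    [0,0,-0.036],
    [0,0,-0.036],
  ],
  turn=[
    [0,0,0],
    [0,0,0],
    [0,0,0],
    [0,0,0],
    [0,0,0],
    [0,0,0],
    [0,0,0],
  ],
)

```text
clock: 8.85
tcp_pos: [0.5294, 0.2225, 0.2027]
orientation: [2.253, 2.189, 0.002]
contact_force: [-4.5, 0.3, 0.2]
grip_width: 0.0072
```

```bash
python3 -c "from h import *;st()"
```

```text
t 8.85 tcp [0.5294 0.2225 0.2027] yaw_x 88.37 tilt [ 1.e-03  6.e-04 -1.e+00] F [-4.51  0.3   0.15] M [ 0.    0.92 -0.12] w 0.0072
```

Call:
carry_out(
  offset=[
    [0,-0.004,0],
    [0,-0.012,0],
    [0,-0.022,0],
    [0,-0.034,0],
    [0,-0.046,0],
    [0,-0.06,0],
  ],
  turn=[
    [0,0,0],
    [0,0,0],
    [0,0,0],
    [0,0,0],
    [0,0,0],
    [0,0,0],
  ],
)

```text
clock: 9.45
tcp_pos: [0.4984, 0.2232, 0.2019]
orientation: [2.253, 2.19, 0.0]
contact_force: [0.8, 0.1, -5.6]
grip_width: 0.0072
```

```bash
python3 e.py w3
```

```text
t 9.45 tcp [0.4984 0.2232 0.2019] yaw_x 88.37 tilt [ 1.e-04  0.e+00 -1.e+00] F [ 0.82  0.12 -5.63] M [0.2  0.05 0.01] w 0.0072
```

View pics/w3.png

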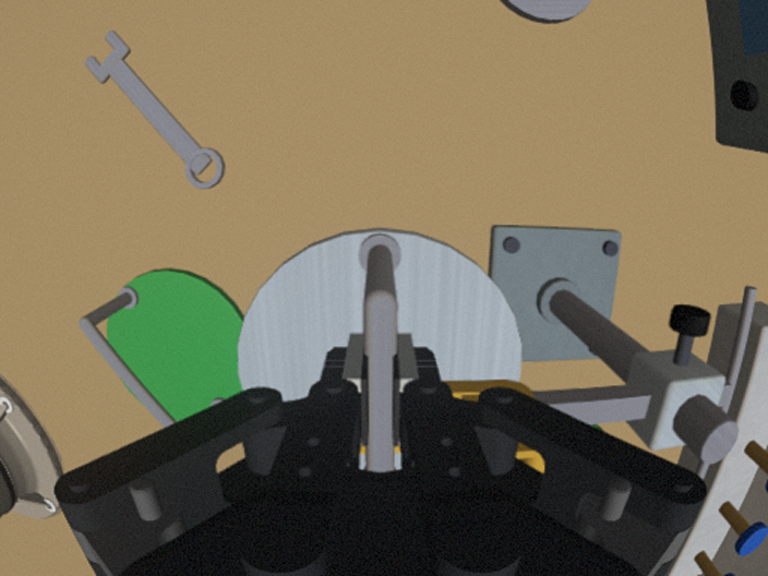

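The bar is free in front of the lip, and the cover is gripped and level. Drawing it on to 130 mm in front.

Call:
carry_out(
  offset=[
    [0.003,-0.03,0],
    [0.006,-0.065,0],
    [0.01,-0.105,0],
    [0.016,-0.145,0],
    [0.022,-0.185,0],
    [0.027,-0.22,0],
    [0.027,-0.235,0],
    [0.027,-0.235,0],
  ],
  turn=[
    [0,0,0],
    [0,0,0],
    [0,0,0],
    [0,0,0],
    [0,0,0],
    [0,0,0],
    [0,0,0],
    [0,0,0],
  ],
)

```text
clock: 10.3
tcp_pos: [0.3807, 0.2401, 0.202]
orientation: [-2.251, -2.191, 0.0]
contact_force: [-0.7, -0.2, -5.4]
grip_width: 0.0073
```

```bash
cat > g.py <<'E'
from h import *
st();T=imaging.grab_frame("top")
for d in look_for("chamber_rim","top")[:2]+look_for("chamber","top")[:2]: print(d["score"],toW(T,d["xyz"]))
g=lambda u,v:atz(T,u,v,.07,False).round(4)
print(g(325,192))
E
python3 g.py
```

```text
t 10.3 tcp [0.3807 0.2401 0.202 ] yaw_x 88.45 tilt [-5.e-04  3.e-04 -1.e+00] F [-0.7  -0.24 -5.42] M [ 0.19 -0.04 -0.03] w 0.0073
0.95 [ 0.48397813 -0.20293746  0.04159075]
0.45 [ 0.30775829 -0.26081862  0.005597  ]
[ 0.4834 -0.1972  0.07  ]
```

Call:
carry_out(
  offset=[
    [0,0,-0.05],
    [0,0,-0.12],
    [-0.03,0.04,-0.19],
    [-0.09,0.1,-0.26],
    [-0.16,0.16,-0.316],
    [-0.23,0.22,-0.316],
    [-0.3,0.265,-0.316],
    [-0.37,0.288,-0.316],
  ],
  turn=[
    [0,0,0],
    [0,0,0],
    [0,0,0],
    [0,0,0],
    [0,0,0],
    [0,0,0],
    [0,0,0],
    [0,0,0],
  ],
)

```text
clock: 11.25
tcp_pos: [0.523, 0.048, 0.3605]
orientation: [2.254, 2.185, 0.001]
contact_force: [-0.8, 0.1, -6.8]
grip_width: 0.0076
```

Call:
carry_out(
  offset=[
    [-0.08,0,0],
    [-0.17,0,0],
    [-0.27,-0.01,0],
    [-0.37,-0.03,0],
    [-0.47,-0.04,0],
    [-0.57,-0.05,0],
    [-0.66,-0.06,0],
    [-0.74,-0.07,0],
  ],
  turn=[
    [0,0,0],
    [0,0,0],
    [0,0,0],
    [0,0,0],
    [0,0,0],
    [0,0,0],
    [0,0,0],
    [0,0,0],
  ],
)

```text
clock: 12.05
tcp_pos: [0.4739, -0.3213, 0.3601]
orientation: [2.255, 2.186, -0.002]
contact_force: [0.9, -0.0, -6.2]
grip_width: 0.0073
```

Call:
carry_out(
  offset=[
    [-0.05,0,0],
    [-0.07,0,0],
    [-0.07,0,0],
    [-0.07,0,0],
  ],
  turn=[
    [0,0,0],
    [0,0,0],
    [0,0,0],
    [0,0,0],
  ],
)

```text
clock: 12.45
tcp_pos: [0.4745, -0.3517, 0.3595]
orientation: [-2.251, -2.19, -0.0]
contact_force: [0.5, 1.1, -6.4]
grip_width: 0.0076
```

```bash
python3 e.py w4
```

```text
t 12.45 tcp [ 0.4745 -0.3517  0.3595] yaw_x 88.42 tilt [-8.0e-04  1.2e-03 -1.0e+00] F [ 0.52  1.08 -6.38] M [ 0.22 -0.08 -0.01] w 0.0076
```

View pics/w4.png

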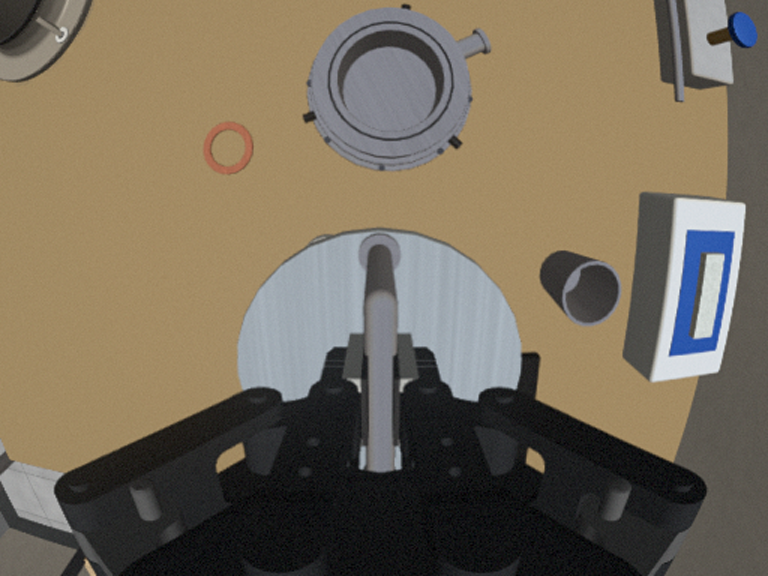

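The chamber mouth is at about (390,82) in 1.5x pixels, the cover is level in the gripper, and bystanders are clear. Next I rectify to the rim plane and the flange plane to fit circles.

```bash
cat > k.py <<'E'
from h import *
W=np.load("w4.npz");T=imaging.grab_frame("top")
def rect(f,c,z,h,fish,n=400):
    im=cv2.cvtColor(f["pixels"],cv2.COLOR_RGB2BGR);u=np.linspace(-h,h,n)
    mx=np.zeros((n,n),np.float32);my=mx.copy()
    for i in range(n):
        for j in range(n):
            p=(fproj if fish else proj)(f,[c[0]+u[j],c[1]-u[i],z]);mx[i,j],my[i,j]=p
    return cv2.remap(im,mx,my,cv2.INTER_CUBIC)
def fit(im,c,h,rlo,rhi,g0=(0,0),amask=None):
    # strongest radial edge per bearing then robust circle fit
    g=cv2.GaussianBlur(cv2.cvtColor(im,cv2.COLOR_BGR2GRAY),(0,0),2).astype(float);n=len(g);s=2*h/(n-1)
    from scipy.ndimage import map_coordinates as mc
    from scipy.optimize import least_squares
    P=[]
    rr=np.arange(rlo,rhi,.00025)
    for a in np.radians(np.arange(0,360,3)):
        if amask and not amask(np.degrees(a)): continue
        x=g0[0]+rr*np.cos(a);y=g0[1]+rr*np.sin(a)
        v=mc(g,[(h-y)/s,(x+h)/s],order=1);k=np.argmax(abs(np.gradient(v)));P.append((x[k],y[k]))
    P=np.array(P);q=least_squares(lambda q:np.hypot(P[:,0]-q[0],P[:,1]-q[1])-q[2],[*g0,(rlo+rhi)/2],loss="soft_l1",f_scale=.0007)
    return np.round([c[0]+q.x[0],c[1]+q.x[1],q.x[2]],4),np.median(abs(q.fun)).round(5)
c=(.484,-.197)
A=rect(W,c,.07,.1,True);B=rect(T,c,.07,.1,False)
for n,I in(("wrist",A),("top",B)):
    print(n,"mouth",fit(I,c,.1,.043,.056),"outer",fit(I,c,.1,.068,.079))
c2=(.4745,-.3847);C=rect(W,c2,.2995,.1,True)
print("flange",fit(C,c2,.1,.06,.08,amask=lambda a:20<a<160))
out=np.hstack([A,B]);cv2.imwrite("pics/rect.png",out);cv2.imwrite("pics/rectC.png",C)
E
python3 k.py
```

```text
wrist mouth (array([ 0.484 , -0.201 ,  0.0519]), np.float64(0.00134)) outer (array([ 0.4853, -0.2007,  0.0746]), np.float64(0.00241))
top mouth (array([ 0.4817, -0.194 ,  0.0483]), np.float64(0.00242)) outer (array([ 0.4846, -0.1965,  0.0704]), np.float64(0.00164))
flange (array([ 0.4731, -0.383 ,  0.0691]), np.float64(0.00014))
```

View pics/rect.png

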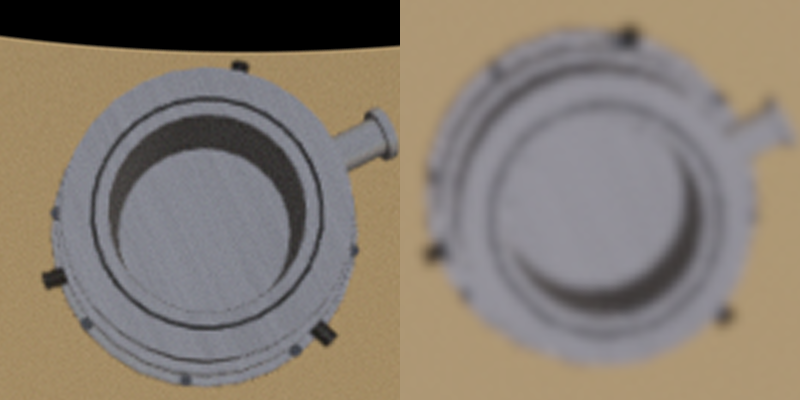

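```bash
cat > m.py <<'E'
from h import *
from scipy.ndimage import map_coordinates as mc
from scipy.optimize import least_squares
I=cv2.imread("pics/rect.png");h=.1;s=.2/399
def ring(g,lo,hi,c0,mode,am=lambda a:True):
    P=[];rr=np.arange(lo,hi,.0002)
    for a in np.arange(0,360,3):
        if not am(a): continue
        x=c0[0]+rr*np.cos(np.radians(a));y=c0[1]+rr*np.sin(np.radians(a));v=mc(g,[(h-y)/s,(x+h)/s],order=1)
        k=np.argmin(v) if mode=="dark" else np.argmax(abs(np.gradient(v)))
        P.append((x[k],y[k]))
    P=np.array(P);q=least_squares(lambda q:np.hypot(P[:,0]-q[0],P[:,1]-q[1])-q[2],[*c0,(lo+hi)/2],loss="soft_l1",f_scale=.0004)
    return np.round([.484+q.x[0],-.197+q.x[1],q.x[2]],4),np.median(abs(q.fun)).round(5)
for n,J in(("wrist",I[:,:400]),("top",I[:,400:])):
    g=cv2.GaussianBlur(cv2.cvtColor(J,cv2.COLOR_BGR2GRAY),(0,0),1.2).astype(float);c0=(.0038,-.008)
    print(n,"seal",ring(g,.0545,.0615,c0,"dark"))
    print(n,"outer",ring(g,.070,.078,c0,"edge",(lambda a:50<a<170 ) if n=="wrist" else (lambda a:0<a<361)))
    print(n,"mouth",ring(g,.046,.053,c0,"edge",(lambda a:a<190 or a>330) if n=="wrist" else (lambda a:a<30 or a>200)))
E
python3 m.py
```

```text
wrist seal (array([ 0.4876, -0.2038,  0.0574]), np.float64(0.0001))
wrist outer (array([ 0.4876, -0.2056,  0.0747]), np.float64(0.00028))
wrist mouth (array([ 0.4877, -0.2039,  0.0495]), np.float64(0.00014))
top seal (array([ 0.4867, -0.2068,  0.0571]), np.float64(0.00023))
top outer (array([ 0.4875, -0.2057,  0.0727]), np.float64(0.00134))
top mouth (array([ 0.4866, -0.2058,  0.0486]), np.float64(0.00052))
```

Rim centre by wrist is (0.4876, -0.2038), with mouth radius 49.5 mm exactly as given. By the top camera it is (0.487, -0.206). The cover centre sits at TCP + (-1, -32) mm. Moving over the chamber and down to a hover.

Call:
carry_out(
  offset=[
    [0.06,0.003,0],
    [0.14,0.007,0],
    [0.22,0.011,0],
    [0.3,0.015,0],
    [0.345,0.017,0],
    [0.359,0.018,0],
    [0.359,0.018,0],
  ],
  turn=[
    [0,0,0],
    [0,0,0],
    [0,0,0],
    [0,0,0],
    [0,0,0],
    [0,0,0],
    [0,0,0],
  ],
)

```text
clock: 13.25
tcp_pos: [0.4885, -0.1716, 0.3601]
orientation: [-2.248, -2.194, -0.002]
contact_force: [0.3, -0.1, -4.8]
grip_width: 0.0074
```

Call:
carry_out(
  offset=[
    [0,0,0.06],
    [0,0,0.13],
    [0,0,0.2],
    [0,0,0.27],
    [0,0,0.33],
    [0,0,0.37],
    [0,0,0.385],
    [0,0,0.385],
  ],
  turn=[
    [0,0,0],
    [0,0,0],
    [0,0,0],
    [0,0,0],
    [0,0,0],
    [0,0,0],
    [0,0,0],
    [0,0,0],
  ],
)

```text
clock: 14.05
tcp_pos: [0.4877, -0.1746, 0.1671]
orientation: [-2.254, -2.188, 0.003]
contact_force: [-0.5, -0.6, -5.3]
grip_width: 0.0072
```

```bash
cat > n.py <<'E'
from h import *
import sys
n=sys.argv[1];st()
W=imaging.grab_frame("wrist");S=imaging.grab_frame("side")
a=cv2.resize(cv2.cvtColor(W["pixels"],cv2.COLOR_RGB2BGR)[120:330,130:380],None,fx=2,fy=2,interpolation=cv2.INTER_CUBIC)
b=cv2.resize(cv2.cvtColor(S["pixels"],cv2.COLOR_RGB2BGR)[145:215,215:305],None,fx=3,fy=6 and 3,interpolation=cv2.INTER_CUBIC)
c=np.zeros((420,800,3),np.uint8);c[:420,:500]=a;c[:b.shape[0],510:510+b.shape[1]]=b;cv2.imwrite("pics/"+n+".png",c)
np.savez(n+".npz",**W)
E
python3 n.py h1
```

```text
t 14.05 tcp [ 0.4877 -0.1746  0.1671] yaw_x 88.3 tilt [-1.5e-03 -8.0e-04 -1.0e+00] F [-0.45 -0.61 -5.34] M [0.21 0.   0.05] w 0.0072
```

View pics/h1.png

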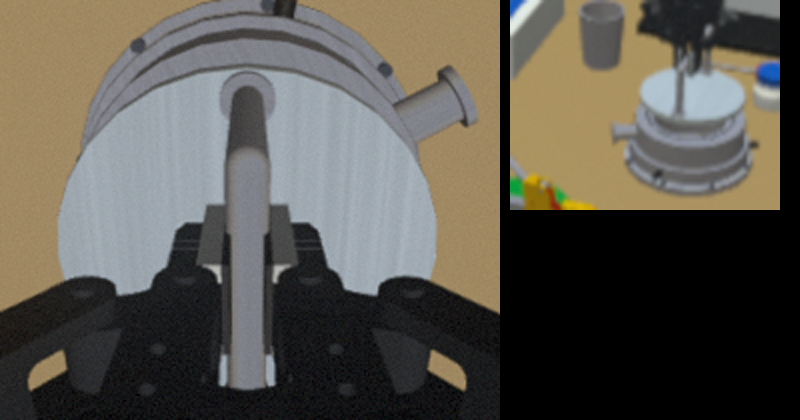

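The cover hovers above the rim and the vessel is visible behind the flange. The pose is 2 mm off in y, so I'll correct that and lower slowly.

Call:
carry_out(
  offset=[
    [0.004,0.002,0],
    [0.004,0.002,0.006],
    [0.004,0.002,0.012],
    [0.004,0.002,0.018],
    [0.004,0.002,0.022],
    [0.004,0.002,0.022],
  ],
  turn=[
    [0,0,0],
    [0,0,0],
    [0,0,0],
    [0,0,0],
    [0,0,0],
    [0,0,0],
  ],
)

```text
clock: 14.75
tcp_pos: [0.4889, -0.1716, 0.1561]
orientation: [-2.252, -2.189, 0.001]
contact_force: [0.5, 0.3, -7.0]
grip_width: 0.0074
```

```bash
cat > p.py <<'E'
from h import *
st();W=imaging.grab_frame("wrist");np.savez("h2.npz",**W);o=r.get_obs()
t=np.array(o["tcp_pos"]);zf=t[2]+.005-.065
# vessel outer visible arc at rim plane vs flange arc
from k2 import rect,ring
c=(t[0]-.001,t[1]-.032)
C=rect(W,c,zf,.1);print("flange",ring(C,c,.064,.076,lambda a:25<a<70 or 110<a<155))
E
cat > k2.py <<'E'
from h import *
from scipy.ndimage import map_coordinates as mc
from scipy.optimize import least_squares
def rect(f,c,z,h,n=400):
    im=cv2.cvtColor(f["pixels"],cv2.COLOR_RGB2GRAY);u=np.linspace(-h,h,n);m=np.array([[fproj(f,[c[0]+x,c[1]-y,z]) for x in u] for y in u],np.float32)
    return cv2.GaussianBlur(cv2.remap(im,m[...,0],m[...,1],cv2.INTER_CUBIC),(0,0),1.2).astype(float)
def ring(g,c,lo,hi,am,h=.1):
    s=2*h/399;P=[];rr=np.arange(lo,hi,.0002)
    for a in range(0,360,2):
        if not am(a): continue
        x=rr*np.cos(np.radians(a));y=rr*np.sin(np.radians(a));v=mc(g,[(h-y)/s,(x+h)/s],order=1);k=np.argmax(abs(np.gradient(v)));P.append((x[k],y[k]))
    P=np.array(P);q=least_squares(lambda q:np.hypot(P[:,0]-q[0],P[:,1]-q[1])-.07,[0,0],loss="soft_l1",f_scale=.0004)
    return np.round([c[0]+q.x[0],c[1]+q.x[1]],4),np.median(abs(q.fun)).round(5)
E
python3 p.py
```

```text
t 14.75 tcp [ 0.4889 -0.1716  0.1561] yaw_x 88.37 tilt [-8.e-04  1.e-04 -1.e+00] F [ 0.49  0.28 -6.98] M [ 0.22  0.01 -0.01] w 0.0074
flange (array([ 0.488 , -0.2038]), np.float64(0.00013))
```

The flange centre is (0.488, -0.2038), within 1 mm of the chamber axis. Lowering by feel.

Call:
carry_out(
  offset=[
    [0,0,0.003],
    [0,0,0.006],
    [0,0,0.009],
    [0,0,0.012],
    [0,0,0.012],
  ],
  turn=[
    [0,0,0],
    [0,0,0],
    [0,0,0],
    [0,0,0],
    [0,0,0],
  ],
)

```text
clock: 15.3
tcp_pos: [0.489, -0.1716, 0.1502]
orientation: [-2.253, -2.189, 0.0]
contact_force: [-0.5, 0.2, -7.4]
grip_width: 0.007
```

Call:
carry_out(
  offset=[
    [0,0,0.002],
    [0,0,0.004],
    [0,0,0.006],
    [0,0,0.006],
  ],
  turn=[
    [0,0,0],
    [0,0,0],
    [0,0,0],
    [0,0,0],
  ],
)

```text
clock: 15.7
tcp_pos: [0.4891, -0.1716, 0.1473]
orientation: [-2.253, -2.189, 0.0]
contact_force: [-0.2, 0.0, -7.5]
grip_width: 0.0075
```

Call:
carry_out(
  offset=[
    [0,0,0.002],
    [0,0,0.004],
    [0,0,0.005],
    [0,0,0.005],
  ],
  turn=[
    [0,0,0],
    [0,0,0],
    [0,0,0],
    [0,0,0],
  ],
)

```text
clock: 16.1
tcp_pos: [0.4891, -0.1717, 0.1448]
orientation: [-2.253, -2.189, 0.0]
contact_force: [0.0, 0.2, -6.7]
grip_width: 0.007
```

Call:
carry_out(
  offset=[
    [0,0,0.002],
    [0,0,0.004],
    [0,0,0.004],
    [0,0,0.004],
  ],
  turn=[
    [0,0,0],
    [0,0,0],
    [0,0,0],
    [0,0,0],
  ],
)

```text
clock: 16.5
tcp_pos: [0.4893, -0.1717, 0.143]
orientation: [2.253, 2.189, 0.0]
contact_force: [0.5, 0.6, -5.2]
grip_width: 0.007
```

Call:
carry_out(
  offset=[
    [0,0,0.002],
    [0,0,0.004],
    [0,0,0.004],
    [0,0,0.004],
  ],
  turn=[
    [0,0,0],
    [0,0,0],
    [0,0,0],
    [0,0,0],
  ],
)

```text
clock: 16.9
tcp_pos: [0.4895, -0.1714, 0.1411]
orientation: [2.253, 2.19, 0.001]
contact_force: [0.4, 1.7, -0.5]
grip_width: 0.0072
```

Call:
carry_out(
  offset=[
    [0,0,0.001],
    [0,0,0.002],
    [0,0,0.002],
    [0,0,0.002],
  ],
  turn=[
    [0,0,0],
    [0,0,0],
    [0,0,0],
    [0,0,0],
  ],
)

```text
clock: 17.3
tcp_pos: [0.4895, -0.1715, 0.1405]
orientation: [-2.253, -2.19, -0.001]
contact_force: [-1.7, 4.5, 4.6]
grip_width: 0.0074
```

```bash
python3 n.py h3
```

```text
t 17.3 tcp [ 0.4895 -0.1715  0.1405] yaw_x 88.38 tilt [ 5.e-04  7.e-04 -1.e+00] F [-1.66  4.48  4.63] M [0.73 0.29 0.01] w 0.0074
```

View pics/h3.png

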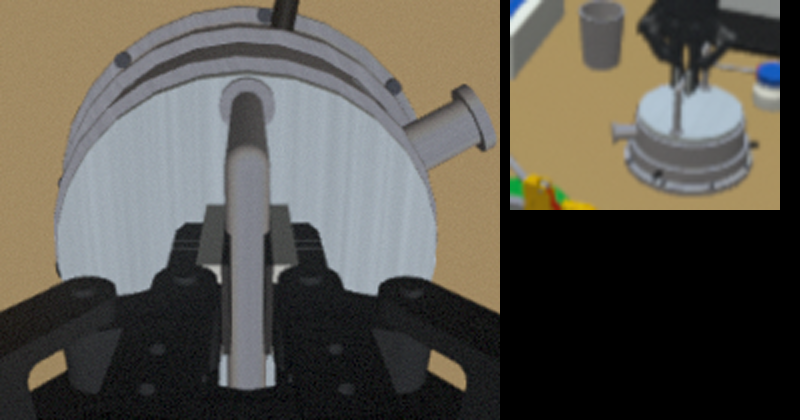

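Contact is felt at the expected height (rim ≈ 0.0705 m) and the side view looks flush. There is a sideways 4.5 N, so I'll yield 1 mm toward it and see whether it relaxes.

Call:
carry_out(
  offset=[
    [0.001,0,0],
    [0.002,-0.001,0],
    [0.002,-0.001,0],
    [0.002,-0.001,0],
  ],
  turn=[
    [0,0,0],
    [0,0,0],
    [0,0,0],
    [0,0,0],
  ],
)

```text
clock: 17.8
tcp_pos: [0.4895, -0.1714, 0.1405]
orientation: [2.252, 2.188, 0.001]
contact_force: [0.3, 0.8, 5.3]
grip_width: 0.0072
```

```bash
python3 -c "from h import *;st()"
```

```text
t 17.8 tcp [ 0.4895 -0.1714  0.1405] yaw_x 88.34 tilt [ 0.0018 -0.001  -1.    ] F [0.28 0.79 5.33] M [-0.07 -0.02 -0.01] w 0.0072
```

Lateral force and moment are gone and a steady 5 N downward remains: seated. Releasing, then rising straight up.

Call:
carry_out(
  offset=[
    [0,0,0],
    [0,0,0],
    [0,0,0],
    [0,0,0],
    [0,0,0],
    [0,0,0],
    [0,0,0],
    [0,0,0],
  ],
  turn=[
    [0,0,0],
    [0,0,0],
    [0,0,0],
    [0,0,0],
    [0,0,0],
    [0,0,0],
    [0,0,0],
    [0,0,0],
  ],
  hand=0,
)

```text
clock: 18.6
tcp_pos: [0.4887, -0.1706, 0.14]
orientation: [-2.253, -2.19, -0.0]
contact_force: [0.8, -0.2, 0.1]
grip_width: 0.0856
```

Call:
carry_out(
  offset=[
    [0,0,-0.01],
    [0,0,-0.03],
    [0,0,-0.07],
    [0,0,-0.13],
    [0,0,-0.19],
    [0,0,-0.26],
    [-0.02,0,-0.32],
    [-0.02,0,-0.34],
  ],
  turn=[
    [0,0,0],
    [0,0,0],
    [0,0,0],
    [0,0,0],
    [0,0,0],
    [0,0,0],
    [0,0,0],
    [0,0,0],
  ],
)

```text
clock: 19.4
tcp_pos: [0.4894, -0.1827, 0.3138]
orientation: [2.252, 2.184, 0.006]
contact_force: [-0.3, -0.1, 0.5]
grip_width: 0.0851
```

```bash
cat > q.py <<'E'
from h import *
from k2 import rect,ring
st();W=imaging.grab_frame("wrist");S=imaging.grab_frame("side")
np.savez("f1.npz",**W)
for z in(.074,.080,.086):
    C=rect(W,(.488,-.204),z,.1);s=.2/399
    cr=[]
    print(z,ring(C,(.488,-.204),.064,.077,lambda a:20<a<160 ))
a=cv2.resize(cv2.cvtColor(W["pixels"],cv2.COLOR_RGB2BGR)[60:330,120:400],None,fx=1.7,fy=1.7)
b=cv2.resize(cv2.cvtColor(S["pixels"],cv2.COLOR_RGB2BGR)[160:215,230:290],None,fx=5,fy=5,interpolation=cv2.INTER_CUBIC)
c=np.zeros((460,800,3),np.uint8);c[:a.shape[0],:a.shape[1]]=a;c[:b.shape[0],490:490+b.shape[1]]=b;cv2.imwrite("pics/f1.png",c)
E
python3 q.py
```

```text
t 19.4 tcp [ 0.4894 -0.1827  0.3138] yaw_x 88.25 tilt [ 5.8e-03 -8.0e-04 -1.0e+00] F [-0.33 -0.09  0.51] M [ 0.02 -0.03 -0.02] w 0.0851
0.074 (array([ 0.4881, -0.2042]), np.float64(0.00114))
0.08 (array([ 0.4881, -0.2048]), np.float64(0.00065))
0.086 (array([ 0.4883, -0.2049]), np.float64(0.00089))
```

View pics/f1.png

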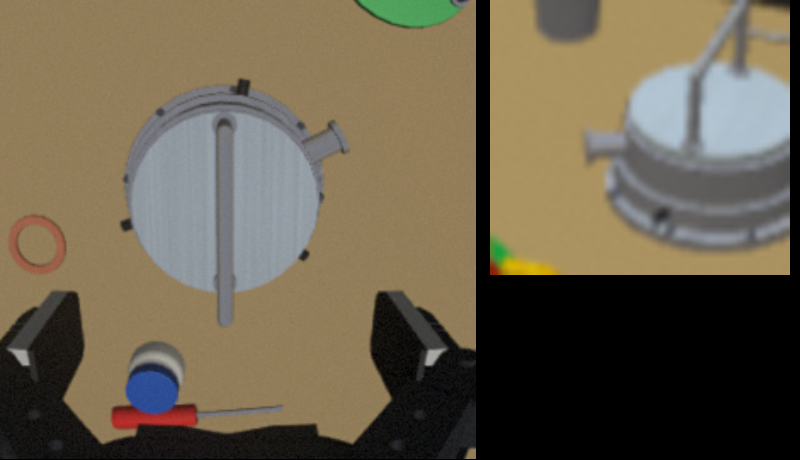

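The cover sits flush on the vessel. The best-fit flange-top height is 0.080 m, which puts the rim at 0.070 m, centred at (0.488, -0.205). The gripper is clear, so I'm handing in.

```bash
python3 -c "from h import *;st();print(r.hand_in())"
```

```text
t 19.5 tcp [ 0.4891 -0.181   0.3116] yaw_x 88.34 tilt [ 3.5e-03  4.0e-04 -1.0e+00] F [-0.46  0.11 -0.37] M [ 0.   -0.02  0.06] w 0.0856
the job is handed in; nothing more can be done
None
```

The cover is off the hook and sits home and flat on the chamber. I let go of it and handed the job in at 19.5 s; no verdict was reported.

**Taking it off the hook:** I gripped the aluminium cover's bar about 30 mm from the hook and raised it 4 mm. I then pressed it back against the keeper until it met the cheeks, where the reading peaked at about 8.5 N. From there I lifted it over the lip, drew it out about 130 mm in front, and carried it to the chamber.

**Seating it:** I lowered it by feel, and it seated with about 5 N of downward load.

**Last checks:**
- **Position:** the cover's centre measured (0.488, -0.205), about 1 mm from the chamber's axis.
- **Height:** the flange top fits about 0.080 m, so the rim is near 0.070 m, matching the height at which contact was felt.
- **Flatness:** the side picture shows it flush on the vessel.
- **Gripper:** open and clear, with no contact force.

**Disagreements and gaps:**
- The wrist and top cameras differed by about 2–3 mm on the chamber's y position; I used a value between them.
- At first contact there was a 4.5 N sideways load, which went away after a 1 mm correction.
- At the top of the lift off the hook the cover's weight briefly read about zero, as if it was riding on the keeper. It cleared when I drew the cover forward.
- The bystanders in the last pictures looked undisturbed, but I did not measure each one again.

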